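# Pack an alumina boat and snap its carrier shut

## Task

Pack the alumina boat that lies on the open bench for transport: lay it in the nest of the grey boat carrier, then put the blue cover over it and press it slowly straight down until both snap hooks have clicked over it. Press with feeling (the hooks break at 28 N), and leave the carrier, the oil bottle, the grease jar and the clamp where they stand.

Things in the scene. Friction and masses are not known exactly. Their poses are not given: they have to be found in the camera images.
- boat: white alumina combustion boat, an open trough holding a thin layer of brown sample, with a small handle tab at its -y end; the only boat on the bench itself (others lie in the tray). Trough 18 wide (x), 63 long (y), 12 mm high, from y = -26 to +37 mm of the origin, the tab on to y = -37 mm; origin on the underside, z up. Loose, about 22 g; take it by its long sides
- boat_mid (a point): centre of the underside of the boat's trough (5.3 mm from the boat's origin along its +y); axes as the boat's
- carrier: grey boat carrier (about 0.6 kg) standing loose on four soft orange shock feet: block 60 (x) by 104 (y), its flat top face 30 mm above the bench with the nest on it, a white snap hook at each y end. Pressed from above it sinks several mm on its feet (roughly 3 N per mm) and comes back. Origin on its centre line, at the bench as it stands unloaded, z up
- nest (a point): centre of the nest, on the carrier's top face, 30 mm above the carrier's origin; axes as the carrier's. Low white rounded ribs, 3.4 mm high, bound it: 21 mm between the side ribs (only 22 to 31 mm from the centre in y, so fingers fit at the middle), 66 mm between the end ribs. The boat's trough lies centred here along y, either way round, on the top face
- cover: blue cover, an upside-down tray with a clear window, lying roof up: flange 54 (x) by 117 (y) by 5 mm, on it a hollow dome 40 (x) by 91 (y), flat roof 22 mm above the underside; grip it by the dome's 40 mm across, 17 mm of side wall above the flange. Origin at the centre of the underside, z up. Loose, about 60 g
- cover_left (a point): point on the cover's underside, on its centre line, 50 mm from its centre along its +y; axes as the cover's. In each y end of the flange is a notch 18 mm wide, 6 mm deep, its floor 52.2 mm from the cover's centre and bevelled below: a hook stands in it. The cover fits either way round; home, its underside lies flat on the carrier's top face, centred on the nest, axes parallel
- cover_right (a point): the same at its -y end
- hook_left (a joint): lean (rad) of the white snap hook at the carrier's +y end: 0 upright, positive outward. 12 mm wide; hinged 12 mm above the carrier's origin; inner face 53 mm from the carrier's centre; its barb reaches 4 mm inward, flat catch 36.5 mm above the carrier's origin, sloped lead-in from 39 up to 47 mm, where the hook is 8 mm wide
- hook_right (a joint): the same at the carrier's -y end. The cover bends both hooks to about 0.1 rad; this takes 13 to 21 N in all with friction, most when its underside is still 4 to 5 mm above the top face; then the hooks snap over the flange (1.5 mm play), the force drops and the cover lies hard on the top face. Pressed faster than about 15 mm/s it slams home
- oil_bottle: white plastic bottle with a red cap, 49x62x178 mm, behind on the right; origin at the centre of its underside
- kf_clamp: metal vacuum clamp with a wing nut, 54x71x16 mm, at the back left; origin at the centre of its underside
- grease_jar: white jar with a black lid, 50 mm across, 39 mm high, at the back beside the bottle; origin at the centre of its underside
Things that resemble listed ones, but are neither listed nor needed, are in the scene too. What is shaped like the boat but orange is not meant.

How it is judged:
By the outcome, as a careful person would: the job done as asked, in the order asked, and still so for the second after the job is handed in, with the robot touching nothing.
It also fails if it takes over 67 s, if anything falls off the work surface, if the arm or the gripper's body presses on something with over 40 N, if the wrist force passes 120 N, or if a joint passes its speed limit or range.

## Robot

A 6-joint arm with a two-finger parallel gripper is mounted at the origin on the work surface; the furniture and walls round the work are solid. World frame = base frame: x ahead of the robot, y to its left, z up, the work surface at z = 0. Lengths are in m, angles in rad, forces in N, time in s.
With the tool pointing down it reaches from about 0.3 to 0.875 m from the base axis. Payload 6.4 kg.
Tool frame: the origin (TCP) lies at the very end of the fingers, on their centre line; the grasp point (between the pads) lies 19 mm behind it; z points along the fingers, y is the line along which they close (so a half turn about z gives the same grasp; the last joint's range is limited). The gripper opens to 85 mm and grips with 20 to 120 N. Pads are 22 mm wide; open, the fingers measure 114 mm over their backs; the gripper's body (76 mm by 85 mm) begins 54 mm behind the grasp point. The pads swing forward as they close: fully open they stand 13 mm farther back than shut.
Start: joints at [-0.206, 0.181, 1.607, -0, 1.354, -0.206], TCP at [0.575, 0, 0.231] pointing down, gripper open.
Joint ranges: [-2.99, 2.99], [-0.89, 2.07], [0.3, 2.58], [-1.14, 4.28], [0, 2.63], [-3.12, 3.12]. Speed limits (rad/s): [2.57, 2.57, 3.01, 3.14, 3.14, 3.14].

## Interface

Orientations are given as a unit quaternion [w, x, y, z].
In Python, from bench import ctrl gives the robot as it stands.
- The arm moves only by the tool jog_arm, never from a script. Its argument "series" is a list that holds one entry, the list of rows, each a list of 7 numbers: the shift along the tool's x, y, z in mm, then the turn, a rotation vector about the tool's x, y, z in rad, then the finger opening in mm, from 0 to 85.4. In form: [[[tx, ty, tz, rx, ry, rz, gripper], ...]]. A call has exactly 10 rows; each row shifts and turns the commanded pose from where the row before left it, along the tool's axes as they then stand; what a row does not reach is not made up. A row lasts 1/10 s, in which the tool goes at most 50 mm and 8.59 degrees, less where a joint would pass 70% of its speed; a pose out of reach is approached as far as the arm can. A call with a gripper value outside its range is refused whole. The fingers move at their own pace and stop on an object; the grip force is fixed at half the most. Time passes only in rows, so rows that do not move let the fingers close, or fill a call up. It gives the time, the measured TCP pose, the force, the opening and the grip force at its end, in the units of the state.
- ctrl.get_obs(): the state, without advancing time (a new reading comes with each control period).
- ctrl.camera(name): name is "scene" or "side" or "wrist"; returns a dict with "frame" (420x560x3 uint8, blue, green, red), "z_map" (420x560 float32, m along the optical axis (not along the pixel's ray), 0 where there is no reading), "fx", "fy", "cx", "cy" (pixels), "xyz" and "rotation" of the camera in the world. Camera axes: x right, y down, z forward; pixel columns grow to the right and rows downward; lengths in m; the calibration is good to about 2 mm. The wrist camera is an equidistant fisheye: a pixel r from the principal point sees the ray r / f radians off the axis. A picture is of the moment at which its call begins.
- ctrl.hand_in(): hands the job in; it is judged then, once.
The state is a dict: "time_s": time; "q": joint angles; "dq": joint speeds; "joint_efforts": joint torques, N m; "eef_pos": TCP position; "eef_rot": TCP orientation; "wrist_force": force on the tool from outside, world axes, zero at the start; "torque": the same for the moment, N m; "opening": opening from 0.0 (shut) to 1.0 (fully open); "grasp_force": force on a finger pad.
Only numpy, scipy, OpenCV 4.12 (cv2) and the standard library are available. Lean on these libraries where they do the work, as an engineer would, in place of code of your own. Each camera call takes 0.05 s, during which the arm holds its last target. There are 200 camera calls.

## Working session

There is one attempt and no reset: what is moved stays moved. The work goes in short steps, Python scripts to look and compute and a tool call to move; the robot and the scene stay as the last step left them, time stands still between calls to the robot, and variables do not carry over. Pictures are saved under pics/ and viewed, at most 11 in all, crops included, and the job is handed in when it is done.

Besides the shell and the picture viewer there is one more tool, called in YAML: its name, and indented under it one key for each argument. jog_arm: Moves the arm, as the interface text tells. Its arguments: {"type":"object","properties":{"series":{"type":"array"}},"required":["series"]}

```bash
mkdir -p pics; ls; cat > h.py <<'E'
import numpy as np,cv2
from bench import ctrl
def snap(n,f=None):
    c=ctrl.camera(n); np.savez('pics/%s.npz'%(f or n),**c)
    if f: cv2.imwrite('pics/%s.png'%f,c['frame'])
    return c
def ld(f): return np.load('pics/%s.npz'%f)
def pt(c,u,v):  # depth point
    z=float(c['z_map'][int(v),int(u)]); 
    return c['xyz']+c['rotation']@(z*np.array([(u-c['cx'])/c['fx'],(v-c['cy'])/c['fy'],1]))
E
python3 - <<'E'
from h import *
a=snap('scene','s0');b=snap('side','d0');w=snap('wrist','w0')
for c in(a,b,w): print(c['fx'],c['cx'],c['cy'],c['xyz'],np.array(c['rotation']).round(3).tolist())
o=ctrl.get_obs();print({k:np.round(v,4) for k,v in o.items()})
E
```

```text
pics
545.7359142497133 281.50011842609024 210.48060496867313 [0.09983728 0.5774999  0.8004887 ] [0.137, -0.307, 0.869, -0.364]
519.639362373779 281.3231958886082 201.21247970307684 [0.14197598 0.88252893 0.50917824] [0.12, -0.198, 0.813, -0.534]
325.19226210127806 279.86826408706315 209.78683852779622 [0.57414246 0.06789269 0.37260672] [0.136, 0.991, -0.001, -0.0]
{'time_s': np.float64(0.15), 'q': array([-0.2063,  0.1814,  1.6077,  0.    ,  1.3538, -0.2063]), 'dq': array([ 0.0003, -0.0017, -0.0023,  0.0021, -0.0014,  0.001 ]), 'joint_efforts': array([ 1.90000e-03, -4.45261e+01, -3.51693e+01, -1.00000e-04,
        5.80000e-03,  0.00000e+00]), 'eef_pos': array([5.746e-01, 1.000e-04, 2.306e-01]), 'eef_rot': array([-6.000e-04,  7.071e-01,  7.071e-01, -4.000e-04]), 'wrist_force': array([ 0.546 ,  0.1026, -0.3757]), 'torque': array([-0.0546,  0.0276,  0.0789]), 'grasp_force': np.float64(0.0), 'opening': np.float64(1.0048)}
```

```bash
cat > h.py <<'E'
import numpy as np,cv2
from scipy.spatial.transform import Rotation as R
from bench import ctrl
def snap(n,f):
    c=ctrl.camera(n); np.savez('pics/%s.npz'%f,**c); cv2.imwrite('pics/%s.png'%f,c['frame']); return c
def ld(f): return dict(np.load('pics/%s.npz'%f))
def ray(c,u,v,fish=False):
    x=(u-c['cx'])/c['fx'];y=(v-c['cy'])/c['fy']
    if fish:
        r=np.hypot(x,y); d=np.array([x/r*np.sin(r),y/r*np.sin(r),np.cos(r)])
    else: d=np.array([x,y,1.])
    q=c['rotation']; return R.from_quat(q,scalar_first=True).apply(d/d[2])
def pt(c,u,v,fish=False):
    return c['xyz']+ray(c,u,v,fish)*float(c['z_map'][int(round(v)),int(round(u))])
def atz(c,u,v,z,fish=False):
    d=ray(c,u,v,fish); return c['xyz']+d*(z-c['xyz'][2])/d[2]
def tri(c1,p1,f1,c2,p2,f2):
    d1=ray(c1,*p1,f1);d2=ray(c2,*p2,f2);s=np.linalg.lstsq(np.c_[d1,-d2],c2['xyz']-c1['xyz'],rcond=None)[0]
    a=c1['xyz']+s[0]*d1;b=c2['xyz']+s[1]*d2; return (a+b)/2,np.linalg.norm(a-b)
E
python3 -c "
import cv2
for i in 'sw': cv2.imwrite('pics/%s0b.png'%i,cv2.resize(cv2.imread('pics/%s0.png'%i),(800,600),interpolation=cv2.INTER_CUBIC))"
```

```text
(no output)
```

View pics/s0b.png

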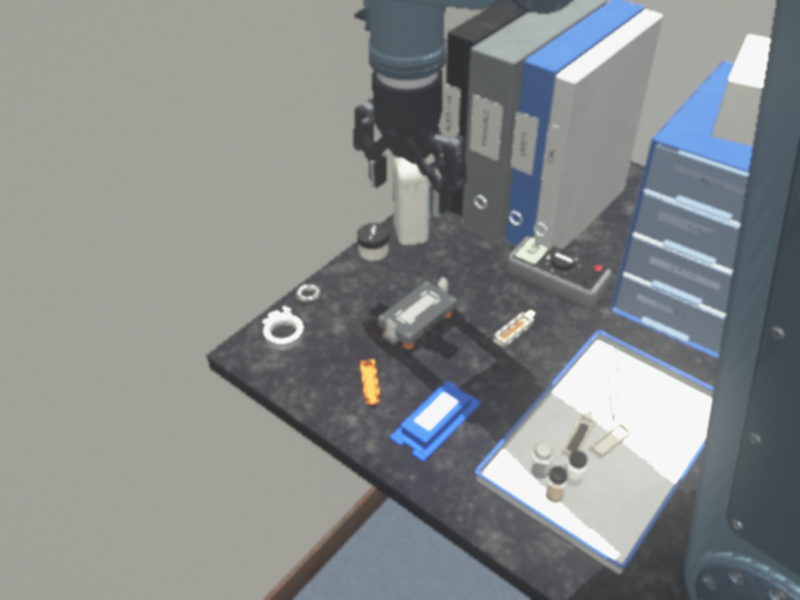

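View pics/w0b.png

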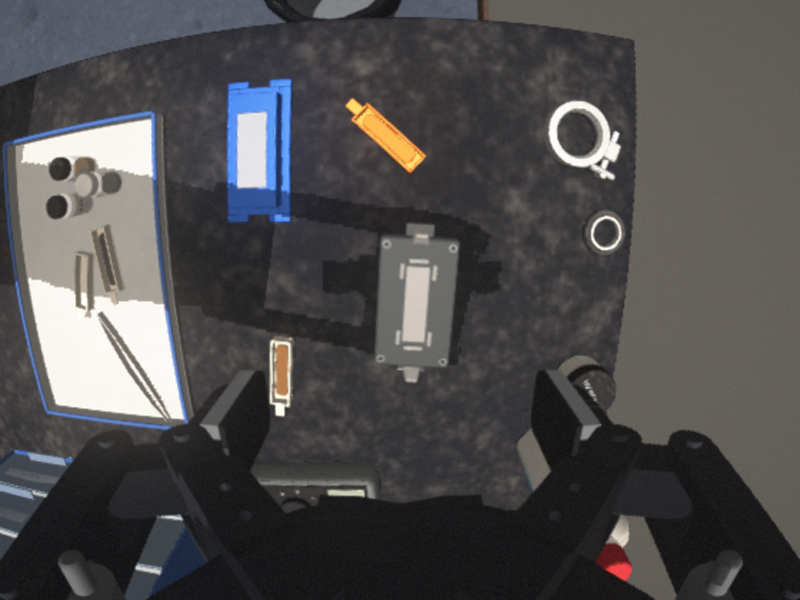

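```bash
cat > cl.py <<'E'
from h import *
def cloud(f,fish):
    c=ld(f);v,u=np.mgrid[0:420,0:560];x=(u-c['cx'])/c['fx'];y=(v-c['cy'])/c['fy']
    if fish:
        r=np.hypot(x,y)+1e-9; t=np.tan(np.minimum(r,1.3))/r; x,y=x*t,y*t
    d=np.stack([x,y,np.ones_like(x)],-1)*c['z_map'][...,None]
    P=R.from_quat(c['rotation'],scalar_first=True).apply(d.reshape(-1,3)).reshape(420,560,3)+c['xyz']
    P[c['z_map']==0]=np.nan
    return c,P
def rect(P,m,name):
    q=P[m]; (cx,cy),(w,h),a=cv2.minAreaRect(q[:,:2].astype(np.float32)*1000)
    mn,mx=np.percentile(q[:,:2],[2,98],axis=0)*1000
    print(name,m.sum(),'c',round(cx,1),round(cy,1),'wh',round(w,1),round(h,1),'a',round(a,1),'z',(np.percentile(q[:,2],[5,50,95])*1000).round(1),'mean',(q[:,:2].mean(0)*1000).round(1))
def main(f,fish):
    c,P=cloud(f,fish);hsv=cv2.cvtColor(c['frame'],cv2.COLOR_BGR2HSV)
    print(f)
    return c,P,hsv
E
python3 - <<'E'
from cl import *
for f,fish in(('w0',1),('s0',0),('d0',0)):
    c,P,h=main(f,fish);z=P[...,2]
    if fish:
        for n,p in dict(boat=(197,260),car=(290,205),cov=(180,105),bench=(230,220)).items(): print(n,(P[p[1],p[0]]*1000).round(1))
        B=P[260,197].copy();C=P[205,290].copy();V=P[105,180].copy()
    near=lambda q,r:np.hypot(P[...,0]-q[0],P[...,1]-q[1])<r
    rect(P,near(C,.075)&(z>.024)&(z<.034),'car')
    rect(P,near(B,.05)&(z>.007)&(z<.03),'boat')
    bl=near(V,.08)&(h[...,1]>140)&(abs(h[...,0].astype(int)-110)<15)
    rect(P,bl&(z>.001),'blue all'); rect(P,near(V,.08)&(z>.018),'roof')
w=ld('w0')['frame']
cv2.imwrite('pics/c1.png',cv2.resize(w[150:295,180:330],None,fx=4,fy=4,interpolation=cv2.INTER_CUBIC))
E
```

```text
w0
boat [ 468.5 -101.6    3.8]
car [584.9 -22.6  30.3]
cov [464.1  88.9  20. ]
bench [513.4 -49.5  -0.6]
car 4832 c 585.6 -30.6 wh 110.5 60.8 a 86.1 z [27.8 29.2 31. ] mean [585.3 -30. ]
boat 286 c 468.3 -106.2 wh 73.0 18.5 a 84.1 z [ 7.7 11.  12.3] mean [ 468.  -105.8]
blue all 3022 c 459.6 90.4 wh 116.6 54.6 a 88.7 z [ 3.3 19.9 22.3] mean [465.6  89.2]
roof 2761 c 459.3 89.9 wh 90.9 41.0 a 88.5 z [19.4 21.  22.4] mean [459.8  89.8]
s0
car 1137 c 584.9 -28.6 wh 115.3 63.3 a 87.6 z [26.1 29.2 32. ] mean [582.3 -27.5]
boat 123 c 467.0 -102.5 wh 75.8 20.4 a 84.7 z [ 7.7 10.4 13.3] mean [ 466.8 -102. ]
blue all 1077 c 459.2 91.8 wh 118.6 58.5 a 88.3 z [ 2.8 13.1 23. ] mean [450.3 104.9]
roof 1415 c 448.1 77.7 wh 117.5 107.6 a 37.1 z [ 19.2  22.2 549.5] mean [448.5  88.9]
d0
car 606 c 585.9 -28.4 wh 116.2 60.9 a 86.3 z [25.2 27.5 30.3] mean [583.5 -27.6]
boat 67 c 469.3 -103.8 wh 74.0 19.9 a 83.0 z [ 7.1  9.3 10.7] mean [ 468.8 -103.2]
blue all 801 c 459.1 90.6 wh 119.1 54.0 a 88.4 z [ 1.9 10.9 21. ] mean [452.3 108.2]
roof 532 c 459.3 90.9 wh 93.6 41.0 a 88.8 z [18.4 19.8 21.2] mean [458.7  93. ]
```

View pics/c1.png

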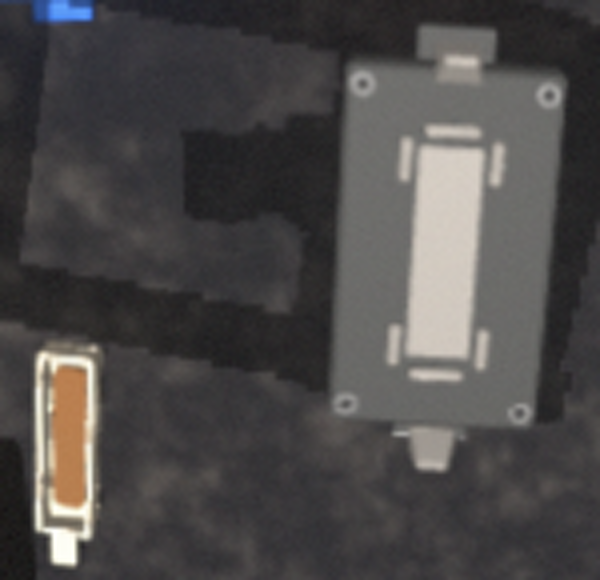

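```bash
python3 - <<'E'
from h import *
c=ld('w0')
n=lambda x,y:(180+(x+.5)/4-.5,150+(y+.5)/4-.5)
g=lambda x,y,z:(atz(c,*n(x,y),z,True)*1000)[:2].round(1)
print('ribs end',g(453,132,.0334),g(437,376,.0334))
print('side ribs',g(405,160,.0334),g(498,165,.0334),g(394,346,.0334),g(482,350,.0334))
print('screws',g(362,84,.030),g(549,96,.030),g(346,404,.030),g(520,413,.030))
print('boat rim',g(38,352,.012),g(99,349,.012),g(38,530,.012),g(91,538,.012),'tab',g(64,565,.01))
E
```

```text
ribs end [587.7   2.7] [584.  -66.6]
side ribs [575.   -4.9] [599.9  -6.2] [571.9 -57.6] [596.4 -58.8]
screws [563.6  15.1] [613.5  12. ] [558.2 -76.5] [608.  -79.5]
boat rim [463.5 -68.2] [482.9 -67. ] [ 457.  -129.7] [ 474.5 -131.9] tab [ 463.7 -143.6]
```

```bash
python3 - <<'E'
from cl import *
for f in('s0','d0'):
    c,P=cloud(f,0);z=P[...,2]
    for q in((469,-100),(586,-32),(460,90)):
        d=np.hypot(P[...,0]-q[0]/1e3,P[...,1]-q[1]/1e3)
        for h in(.04,.1):
            m=(z>h)&(z<.2)
            i=np.nanargmin(np.where(m,d,9)); print(f,q,h,(d.flat[i]*1e3).round(),(P.reshape(-1,3)[i]*1e3).round())
E
```

```text
s0 (469, -100) 0.04 109.0 [577. -85.  41.]
s0 (469, -100) 0.1 144.0 [ 513. -237.  176.]
s0 (586, -32) 0.04 47.0 [576. -78.  41.]
s0 (586, -32) 0.1 165.0 [ 698. -153.  120.]
s0 (460, 90) 0.04 136.0 [325.  80.  47.]
s0 (460, 90) 0.1 315.0 [775.  81. 152.]
d0 (469, -100) 0.04 110.0 [578. -86.  44.]
d0 (469, -100) 0.1 143.0 [ 511. -237.  194.]
d0 (586, -32) 0.04 49.0 [580. -80.  44.]
d0 (586, -32) 0.1 166.0 [ 706. -147.  103.]
d0 (460, 90) 0.04 134.0 [326.  78.  49.]
d0 (460, 90) 0.1 317.0 [777. 104. 113.]
```

jog_arm:
  series:
    - [[-10, -10.5, 0, 0, 0, 0.0, 60], [-15, -15.8, 0, 0, 0, 0.0, 60], [-20, -21, 0, 0, 0, 0, 60], [-20, -21, 0, 0, 0, 0, 60], [-20, -21, 0, 0, 0, 0, 60], [-15, -16, 20, 0, 0, 0, 60], [0, 0, 30, 0, 0, 0, 60], [0, 0, 30, 0, 0, 0, 60], [0, 0, 20, 0, 0, 0.108, 60], [0, 0, 10, 0, 0, 0, 60]]

```text
time_s: 1.15
eef_pos: [0.4677, -0.0998, 0.1193]
eef_rot: [-0.002, 0.745, 0.667, -0.001]
wrist_force: [-0.9, 0.5, 0.3]
opening: 0.7
grasp_force: 0.0
```

```bash
python3 - <<'E'
from cl import *
snap('wrist','w1');o=ctrl.get_obs();print(o['eef_pos'],R.from_quat(o['eef_rot'],scalar_first=True).as_matrix().round(4).tolist())
c,P,h=main('w1',1);z=P[...,2];d=np.hypot(P[...,0]-.469,P[...,1]+.1)
m=(d<.05)&(z>.007)&(z<.02); rect(P,m,'boat');v,u=np.nonzero(m);print(u.min(),u.max(),v.min(),v.max())
a=max(u.min()-30,0);b=max(v.min()-30,0);print(a,b)
cv2.imwrite('pics/c2.png',cv2.resize(c['frame'][b:b+145,a:a+150],None,fx=4,fy=4,interpolation=cv2.INTER_CUBIC))
E
```

```text
[ 0.46758245 -0.09959609  0.11866747] [[0.1063, 0.9943, -0.004], [0.9943, -0.1063, 0.0018], [0.0013, -0.0041, -1.0]]
w1
boat 551 c 467.5 -106.1 wh 72.5 18.1 a 83.4 z [ 9.6 11.4 12.6] mean [ 467.2 -108.4]
270 293 170 256
240 140
```

View pics/c2.png

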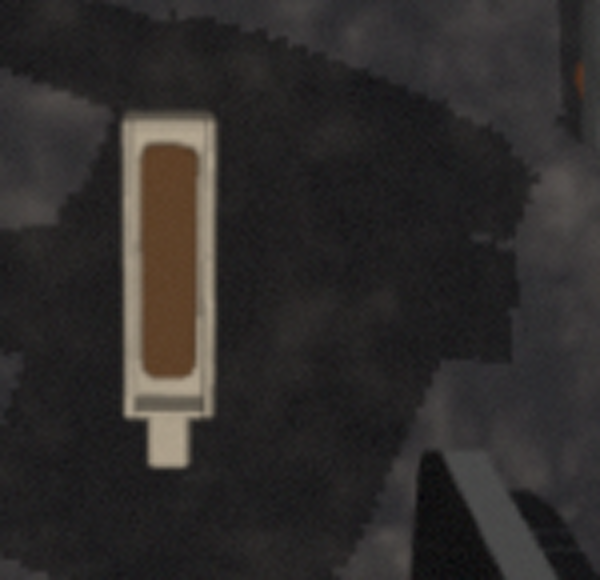

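```bash
python3 - <<'E'
from h import *
c=ld('w1')
n=lambda x,y:(240+(x+.5)/4-.5,140+(y+.5)/4-.5)
g=lambda x,y,z:(atz(c,*n(x,y),z,True)*1000)[:2].round(1)
p=[g(123,120,.012),g(216,119,.012),g(124,416,.012),g(214,416,.012)]
print(p,np.mean(p,0),(p[0]+p[1]-p[2]-p[3])/2)
c0=ld('w0');n0=lambda x,y:(180+(x+.5)/4-.5,150+(y+.5)/4-.5)
for a,b in(((38,352),(123,120)),((99,349),(216,119)),((38,530),(124,416)),((91,538),(214,416))):
    q,e=tri(c0,n0(*a),True,c,n(*b),True);print((q*1000).round(1),(e*1000).round(1))
E
```

```text
[array([463.1, -68.9]), array([481. , -70.7]), array([ 456.1, -129.7]), array([ 474.5, -131.8])] [ 468.675 -100.275] [ 6.75 60.95]
[462.9 -69.1   9.8] 0.2
[480.8 -71.6   1.4] 1.7
[ 456.  -131.     9.3] 0.5
[ 474.6 -131.8   12.2] 0.2
```

jog_arm:
  series:
    - [[-0.9, 1.5, 10, 0, 0, 0, 45], [0, 0, 20, 0, 0, 0, 45], [0, 0, 25, 0, 0, 0, 45], [0, 0, 25, 0, 0, 0, 45], [0, 0, 15, 0, 0, 0, 45], [0, 0, 10, 0, 0, 0, 45], [0, 0, 5, 0, 0, 0, 45], [0, 0, 2, 0, 0, 0, 45], [0, 0, 0, 0, 0, 0, 45], [0, 0, 0, 0, 0, 0, 45]]

```text
time_s: 2.2
eef_pos: [0.4718, -0.1014, 0.0101]
eef_rot: [0.001, 0.744, 0.668, 0.0]
wrist_force: [-0.5, -0.5, 0.1]
opening: 0.524
grasp_force: 0.0
```

```bash
python3 - <<'E'
from h import *
for i in range(3):
    o=ctrl.get_obs();print((o['eef_pos']*1e3).round(2),(R.from_quat(o['eef_rot'],scalar_first=True).as_matrix()).round(4).tolist()[2],o['dq'].round(4));snap('wrist','w2')
E
```

```text
[ 471.8  -101.37   10.06] [-0.0005, 0.0015, -1.0] [ 0.0007 -0.0013  0.0011 -0.0014 -0.0015  0.0003]
[ 471.73 -101.32   10.03] [-0.0005, 0.0014, -1.0] [-0.0012  0.0006  0.0015  0.0003 -0.0017  0.001 ]
[ 471.65 -101.28    9.95] [-0.0005, 0.0013, -1.0] [-0.001   0.0017  0.0016  0.002   0.0008  0.0016]
```

jog_arm:
  series:
    - [[0.7, -3, 0, 0, 0, 0, 45], [0, 0, 3, 0, 0, 0, 45], [0, 0, 2, 0, 0, 0, 35], [0, 0, 1.5, 0, 0, 0, 26], [0, 0, 0, 0, 0, 0, 18], [0, 0, 0, 0, 0, 0, 12], [0, 0, 0, 0, 0, 0, 10], [0, 0, 0, 0, 0, 0, 8], [0, 0, 0, 0, 0, 0, 8], [0, 0, 0, 0, 0, 0, 8]]

```text
time_s: 3.35
eef_pos: [0.4682, -0.1, 0.0028]
eef_rot: [-0.0, 0.744, 0.668, -0.0]
wrist_force: [-0.6, 0.1, -0.6]
opening: 0.193
grasp_force: 58.6
```

jog_arm:
  series:
    - [[0, 0, -5, 0, 0, 0, 8], [0, 0, -15, 0, 0, 0, 8], [0, 0, -25, 0, 0, 0, 8], [0, 0, -20, 0, 0, 0, 8], [8.2, 11.6, 0, 0, 0, 0, 8], [18, 24, 0, 0, 0, 0, 8], [22, 30, 0, 0, 0, 0, 8], [18, 25, 0, 0, 0, 0, 8], [10, 13, 0, 0, 0, 0, 8], [4, 6, 0, 0, 0, -0.048, 8]]

```text
time_s: 4.35
eef_pos: [0.5873, -0.0304, 0.0668]
eef_rot: [-0.0, 0.727, 0.686, 0.0]
wrist_force: [-0.1, -0.2, -1.1]
opening: 0.195
grasp_force: 58.7
```

jog_arm:
  series:
    - [[0, 0, 5, 0, 0, 0, 8], [0, 0, 5, 0, 0, 0, 8], [0, 0, 5, 0, 0, 0, 8], [0, 0, 0, 0, 0, 0, 8], [0, 0, 0, 0, 0, 0, 8], [0, 0, 0, 0, 0, 0, 8], [0, 0, 0, 0, 0, 0, 8], [0, 0, 0, 0, 0, 0, 8], [0, 0, 0, 0, 0, 0, 8], [0, 0, 0, 0, 0, 0, 8]]

```text
time_s: 5.35
eef_pos: [0.5859, -0.0321, 0.0529]
eef_rot: [0.0, 0.728, 0.686, 0.0]
wrist_force: [-0.3, -0.5, -0.1]
opening: 0.189
grasp_force: 58.7
```

```bash
python3 - <<'E'
from h import *
snap('wrist','w3');snap('scene','s3');snap('side','d3');o=ctrl.get_obs();print((o['eef_pos']*1e3).round(1),R.from_quat(o['eef_rot'],scalar_first=True).as_matrix().round(4).tolist(),o['grasp_force'])
w=ld('w3')['frame'];cv2.imwrite('pics/c3.png',cv2.resize(w[140:350,190:390],None,fx=2.85,fy=2.85,interpolation=cv2.INTER_CUBIC))
E
```

```text
[585.8 -32.1  52.8] [[0.0599, 0.9982, -0.0], [0.9982, -0.0599, 0.0], [0.0, -0.0, -1.0]] 58.711121678352356
```

View pics/c3.png

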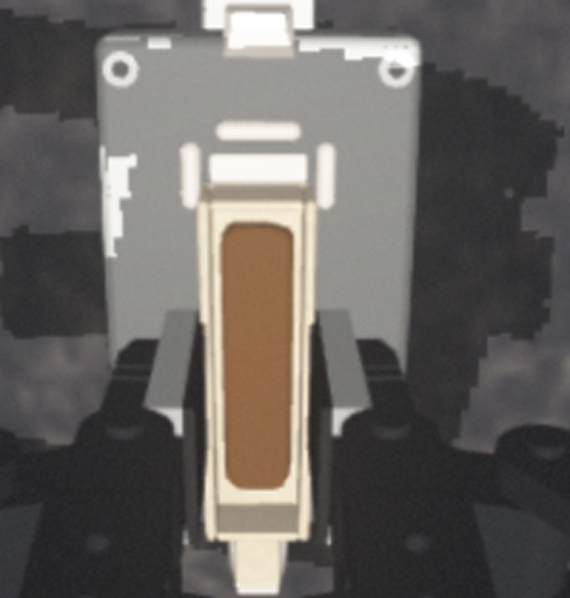

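```bash
python3 - <<'E'
from h import *
c=ld('w3');o=np.array([585.8,-32.1]);M=np.array([[.0599,.9982],[.9982,-.0599]])
n=lambda x,y:(190+(x+.5)/2.85-.5,140+(y+.5)/2.85-.5)
def g(s,x,y,z):
    p=(atz(c,*n(x,y),z,True)*1000)[:2]; print(s,p.round(1),'tool xy',(M.T@(p-o)).round(1) )
g('endrib',258,131,.0334);g('endrib in',258,139,.0334)
g('sr',190,175,.0334);g('sr',325,175,.0334);g('sr top',190,143,.0334);g('sr top',325,143,.0334)
g('screw',120,69,.03);g('screw',397,69,.03)
g('white',209,155,.03);g('white',307,155,.03)
g('brim',203,203,.062);g('brim',313,203,.062);g('bbot',198,185,.05);g('bbot',316,185,.05)
g('brim-y',206,535,.062);g('brim-y',308,537,.062)
E
```

```text
endrib [587.8   3. ] tool xy [35.1 -0.2]
endrib in [587.7   1.5] tool xy [33.7 -0.2]
sr [575.   -4.3] tool xy [ 27.1 -12.4]
sr [599.3  -5.8] tool xy [27.1 11.9]
sr top [575.5   1.6] tool xy [ 33.  -12.3]
sr top [5.996e+02 1.000e-01] tool xy [33.  11.8]
screw [563.6  15.3] tool xy [ 46. -25.]
screw [613.4  12.3] tool xy [45.9 24.9]
white [578.5  -1.6] tool xy [30.  -9.1]
white [596.4  -2.7] tool xy [30.   8.8]
brim [579.2  -1.7] tool xy [30.  -8.4]
brim [595.6  -2.7] tool xy [29.9  8. ]
bbot [577.7  -2. ] tool xy [29.6 -9.9]
bbot [596.8  -3.1] tool xy [29.6  9.2]
brim-y [574.6 -61.8] tool xy [-30.3  -9.4]
brim-y [592.4 -63.4] tool xy [-30.8   8.5]
```

jog_arm:
  series:
    - [[0.5, 0, 4, 0, 0, 0, 8], [0, 0, 5, 0, 0, 0, 8], [0, 0, 4, 0, 0, 0, 8], [0, 0, 3, 0, 0, 0, 8], [0, 0, 2, 0, 0, 0, 8], [0, 0, 1, 0, 0, 0, 8], [0, 0, 0.7, 0, 0, 0, 8], [0, 0, 0, 0, 0, 0, 8], [0, 0, 0, 0, 0, 0, 8], [0, 0, 0, 0, 0, 0, 8]]

```text
time_s: 6.5
eef_pos: [0.586, -0.0317, 0.0333]
eef_rot: [0.0, 0.728, 0.686, 0.0]
wrist_force: [-0.2, 1.1, 0.1]
opening: 0.191
grasp_force: 58.7
```

jog_arm:
  series:
    - [[0, 0, 0.4, 0, 0, 0, 8], [0, 0, 0.4, 0, 0, 0, 8], [0, 0, 0, 0, 0, 0, 8], [0, 0, 0, 0, 0, 0, 18], [0, 0, 0, 0, 0, 0, 22], [0, 0, 0, 0, 0, 0, 30], [0, 0, 0, 0, 0, 0, 36], [0, 0, -3, 0, 0, 0, 36], [0, 0, -12, 0, 0, 0, 36], [0, 0, -25, 0, 0, 0, 36]]

```text
time_s: 7.5
eef_pos: [0.5843, -0.0312, 0.0715]
eef_rot: [-0.002, 0.728, 0.686, -0.001]
wrist_force: [0.6, 0.7, 1.1]
opening: 0.421
grasp_force: 0.0
```

jog_arm:
  series:
    - [[0, 0, -30, 0, 0, 0, 60], [0, 0, -25, 0, 0, 0, 60], [-15, 0, -5, 0, 0, 0, 60], [-15, 0, 0, 0, 0, 0, 60], [-10, 0, 0, 0, 0, 0, 60], [0, 0, 0, 0, 0, 0, 60], [0, 0, 0, 0, 0, 0, 60], [0, 0, 0, 0, 0, 0, 60], [0, 0, 0, 0, 0, 0, 60], [0, 0, 0, 0, 0, 0, 60]]

```text
time_s: 8.5
eef_pos: [0.5834, -0.0711, 0.132]
eef_rot: [-0.0, 0.728, 0.686, -0.0]
wrist_force: [-0.7, -0.7, 0.1]
opening: 0.706
grasp_force: 0.0
```

```bash
python3 - <<'E'
from h import *
snap('wrist','w4');snap('scene','s4');o=ctrl.get_obs();print((o['eef_pos']*1e3).round(1),R.from_quat(o['eef_rot'],scalar_first=True).as_matrix().round(4).tolist(),o['wrist_force'])
w=ld('w4')['frame'];cv2.imwrite('pics/c4.png',cv2.resize(w[150:350,180:380],None,fx=3,fy=3,interpolation=cv2.INTER_CUBIC))
E
```

```text
[583.5 -71.2 132.3] [[0.0595, 0.9982, -0.0], [0.9982, -0.0595, 0.0], [0.0, -0.0, -1.0]] [-0.08704442  0.02606687 -0.36830869]
```

View pics/c4.png

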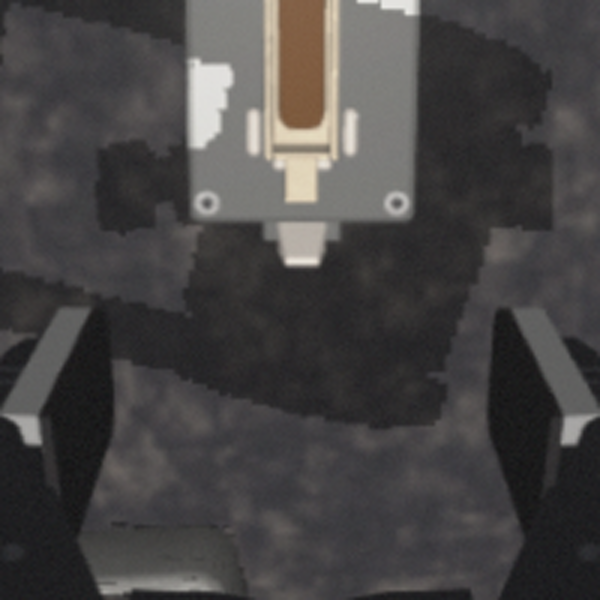

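```bash
python3 - <<'E'
from cl import *
c,P,h=main('w4',1);z=P[...,2]
N=np.array([.5862,-.0316]);ax=np.array([-np.sin(-.059),np.cos(-.059)]);ay=np.array([ax[1],-ax[0]])
D=P[...,:2]-N;L=D@ax*1e3;W=D@ay*1e3
m=(abs(W)<13)&(abs(L)<45)&(z>.038)&(z<.06)
print(m.sum());
for l in range(-40,40,8):
    k=m&(abs(L-l-4)<4);print(l+4,k.sum(),np.median(z[k]).round(4) if k.any() else '',np.percentile(W[k],[2,98]).round(1) if k.any() else '')
print(np.percentile(L[m],[1,99]))
w=c['frame'];cv2.imwrite('pics/c5.png',cv2.resize(w[60:230,220:340],None,fx=3.5,fy=3.5,interpolation=cv2.INTER_CUBIC))
E
```

```text
w4
704
-36 109 0.0412 [-4.5  2.9]
-28 119 0.041 [-9.6  7.4]
-20 49 0.0411 [-9.6  8. ]
-12 52 0.0411 [-9.5  8. ]
-4 57 0.0412 [-9.4  8. ]
4 53 0.0412 [-9.4  7.9]
12 64 0.0411 [-9.3  7.9]
20 66 0.0409 [-9.3  7.9]
28 102 0.0411 [-9.2  7.8]
36 0  
[-41.86110359  29.55596556]
```

View pics/c5.png

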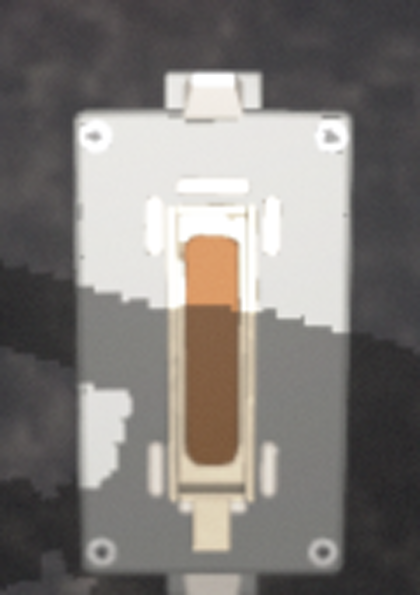

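jog_arm:
  series:
    - [[12, -10, 0, 0, 0, 0, 60], [18, -15, 0, 0, 0, 0, 60], [22, -19, 0, 0, 0, 0, 60], [22, -20, 0, 0, 0, 0, 60], [22, -20, 0, 0, 0, 0, 60], [22, -19, 0, 0, 0, 0, 60], [19, -16, 0, 0, 0, 0, 60], [11, -10, 0, 0, 0, 0, 60], [5.3, -4.4, 0, 0, 0, -0.035, 60], [0, 0, 0, 0, 0, 0, 60]]

```text
time_s: 9.6
eef_pos: [0.4592, 0.09, 0.1325]
eef_rot: [0.0, 0.715, 0.699, 0.0]
wrist_force: [-0.0, 0.4, -0.1]
opening: 0.703
grasp_force: 0.0
```

jog_arm:
  series:
    - [[0, 0, 0, 0, 0, 0, 60], [0, 0, 0, 0, 0, 0, 60], [0, 0, 0, 0, 0, 0, 60], [0, 0, 0, 0, 0, 0, 60], [0, 0, 0, 0, 0, 0, 60], [0, 0, 0, 0, 0, 0, 60], [0, 0, 0, 0, 0, 0, 60], [0, 0, 0, 0, 0, 0, 60], [0, 0, 0, 0, 0, 0, 60], [0, 0, 0, 0, 0, 0, 60]]

```text
time_s: 10.6
eef_pos: [0.4595, 0.0895, 0.1323]
eef_rot: [0.0, 0.716, 0.698, 0.0]
wrist_force: [0.4, 0.2, 0.3]
opening: 0.703
grasp_force: 0.0
```

```bash
python3 - <<'E'
from cl import *
c4=ld('w4');n=lambda x,y:(220+(x+.5)/3.5-.5,60+(y+.5)/3.5-.5)
p=np.array([(atz(c4,*n(*q),.03,True)*1000)[:2] for q in((96,135),(331,135),(101,551),(322,551))]);print(p.round(1),p.mean(0),np.degrees(np.arctan2(*(p[0]+p[1]-p[2]-p[3]))))
snap('wrist','w5');o=ctrl.get_obs();print((o['eef_pos']*1e3).round(1),R.from_quat(o['eef_rot'],scalar_first=True).as_matrix().round(4).tolist())
c,P,h=main('w5',1);z=P[...,2]
near=np.hypot(P[...,0]-.4595,P[...,1]-.09)<.08
rect(P,near&(z>.018)&(z<.03),'roof');m=near&(h[...,1]>140)&(abs(h[...,0].astype(int)-110)<15)&(z>.001)&(z<.03);rect(P,m,'all')
v,u=np.nonzero(m);print(u.min(),u.max(),v.min(),v.max())
cv2.imwrite('pics/c6.png',cv2.resize(c['frame'][110:310,180:380],None,fx=3,fy=3,interpolation=cv2.INTER_CUBIC))
E
```

```text
[[563.9  15.4]
 [613.5  12.4]
 [557.9 -76.2]
 [607.6 -79.2]] [585.74172302 -31.92500847] 3.7321117564508337
[459.5  89.5 132.3] [[0.025, 0.9997, 0.0], [0.9997, -0.025, 0.0], [0.0, 0.0, -1.0]]
w5
roof 5341 c 458.4 89.7 wh 91.2 40.4 a 88.7 z [19.7 21.1 22.4] mean [458.8  91.8]
all 4482 c 459.0 89.8 wh 116.5 54.6 a 88.8 z [ 3.7 20.9 22.4] mean [459.1  88.2]
247 312 132 262
```

View pics/c6.png

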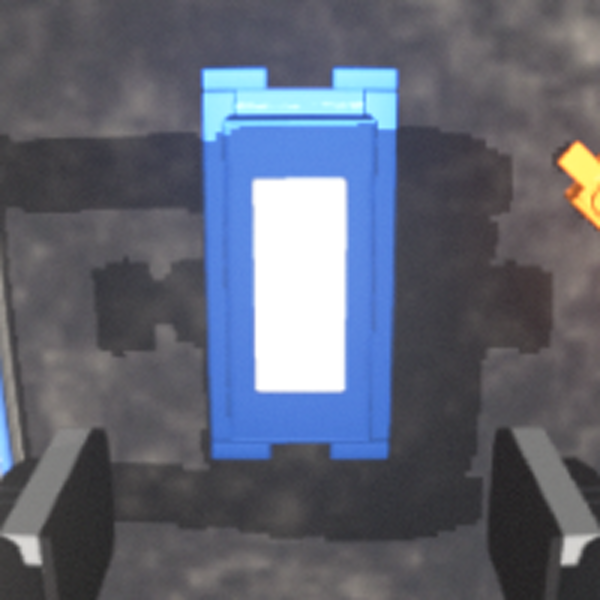

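jog_arm:
  series:
    - [[0.3, -0.7, 10, 0, 0, 0, 62], [0, 0, 20, 0, 0, 0, 62], [0, 0, 25, 0, 0, 0, 62], [0, 0, 25, 0, 0, 0, 62], [0, 0, 18, 0, 0, 0, 62], [0, 0, 12, 0, 0, 0, 62], [0, 0, 8, 0, 0, 0, 62], [0, 0, 4, 0, 0, 0, 62], [0, 0, 2, 0, 0, 0, 62], [0, 0, 0, 0, 0, 0, 62]]

```text
time_s: 11.65
eef_pos: [0.4592, 0.0898, 0.0086]
eef_rot: [0.0, 0.716, 0.698, 0.0]
wrist_force: [0.7, -0.0, 0.2]
opening: 0.724
grasp_force: 0.0
```

jog_arm:
  series:
    - [[0, 0, 0, 0, 0, 0, 55], [0, 0, 0, 0, 0, 0, 48], [0, 0, 0, 0, 0, 0, 43], [0, 0, 0, 0, 0, 0, 40], [0, 0, 0, 0, 0, 0, 38], [0, 0, 0, 0, 0, 0, 34], [0, 0, 0, 0, 0, 0, 34], [0, 0, 0, 0, 0, 0, 34], [0, 0, 0, 0, 0, 0, 34], [0, 0, 0, 0, 0, 0, 34]]

```text
time_s: 12.65
eef_pos: [0.4592, 0.0898, 0.009]
eef_rot: [0.0, 0.716, 0.698, 0.0]
wrist_force: [-1.9, -0.4, 6.8]
opening: 0.45
grasp_force: 59.9
```

jog_arm:
  series:
    - [[0, 0, -4, 0, 0, 0, 34], [0, 0, -12, 0, 0, 0, 34], [0, 0, -24, 0, 0, 0, 34], [0, 0, -24, 0, 0, 0, 34], [-8, 9, -12, 0, 0, 0, 34], [-18, 20, 0, 0, 0, 0, 34], [-24, 26, 0, 0, 0, 0, 34], [-24, 26, 0, 0, 0, 0, 34], [-21, 23, 0, 0, 0, 0, 34], [-14, 15, 0, 0, 0, 0, 34]]

```text
time_s: 13.65
eef_pos: [0.577, -0.0247, 0.0846]
eef_rot: [0.001, 0.716, 0.698, 0.0]
wrist_force: [-0.5, 0.3, 0.2]
opening: 0.452
grasp_force: 60.6
```

jog_arm:
  series:
    - [[-7, 7.6, 0, 0, 0, 0, 34], [-2.6, 3, 0, 0, 0, 0.035, 34], [0, 0, 0, 0, 0, 0, 34], [0, 0, 0, 0, 0, 0, 34], [0, 0, 0, 0, 0, 0, 34], [0, 0, 0, 0, 0, 0, 34], [0, 0, 0, 0, 0, 0, 34], [0, 0, 0, 0, 0, 0, 34], [0, 0, 0, 0, 0, 0, 34], [0, 0, 0, 0, 0, 0, 34]]

```text
time_s: 14.65
eef_pos: [0.5854, -0.0319, 0.0843]
eef_rot: [0.0, 0.728, 0.686, 0.0]
wrist_force: [0.2, -0.0, 0.1]
opening: 0.45
grasp_force: 60.6
```

```bash
python3 - <<'E'
from cl import *
snap('wrist','w6');snap('side','d6');snap('scene','s6');o=ctrl.get_obs();T=o['eef_pos'];M=R.from_quat(o['eef_rot'],scalar_first=True).as_matrix();print((T*1e3).round(1),M.round(4).tolist(),o['wrist_force'].round(1),o['opening'])
c,P=cloud('w6',1);h=cv2.cvtColor(c['frame'],cv2.COLOR_BGR2HSV);z=P[...,2]
L=(P-T)@M*1e3; near=(abs(L[...,0])<70)&(abs(L[...,1])<40)
bl=near&(h[...,1]>120)&(abs(h[...,0].astype(int)-110)<15)
m=bl&(z>.06);v,u=np.nonzero(m);print(u.min(),u.max(),v.min(),v.max())
print('blue toolxyz pct',np.percentile(L[m],[1,50,99],axis=0).round(1))
f=bl&(L[...,0]>50);print('flange +y z',np.percentile(z[f]*1e3,[5,50,95]).round(1), 'front',np.percentile(L[f],[1,50,99],axis=0).round(1).tolist())
for a in(20,30,40,-20,-30,-40):
    k=near&(abs(L[...,0]-a)<4)&(abs(L[...,1])<8)&(z>.085);print('roof',a,k.sum(),np.median(z[k]*1e3) if k.any() else '')
cv2.imwrite('pics/c7.png',cv2.resize(c['frame'][110:310,180:380],None,fx=3,fy=3,interpolation=cv2.INTER_CUBIC))
E
```

```text
[585.4 -32.   84.3] [[0.06, 0.9982, 0.0], [0.9982, -0.06, 0.0], [0.0, 0.0, -1.0]] [-0.  -0.6 -0.5] 0.4489223367788571
221 338 142 352
blue toolxyz pct [[-47.6 -26.8 -13.8]
 [ 31.9  -0.4 -12. ]
 [ 57.6  25.8   5.8]]
flange +y z [78.3 79.7 80.8] front [[50.1, -27.7, 3.0], [53.6, 0.1, 4.6], [58.3, 25.8, 84.6]]
roof 20 903 96.13381083199616
roof 30 687 96.36260072421373
roof 40 744 96.73335081484618
roof -20 458 95.8428359880754
roof -30 451 96.41052225865191
roof -40 318 96.76343445492458
```

View pics/c7.png

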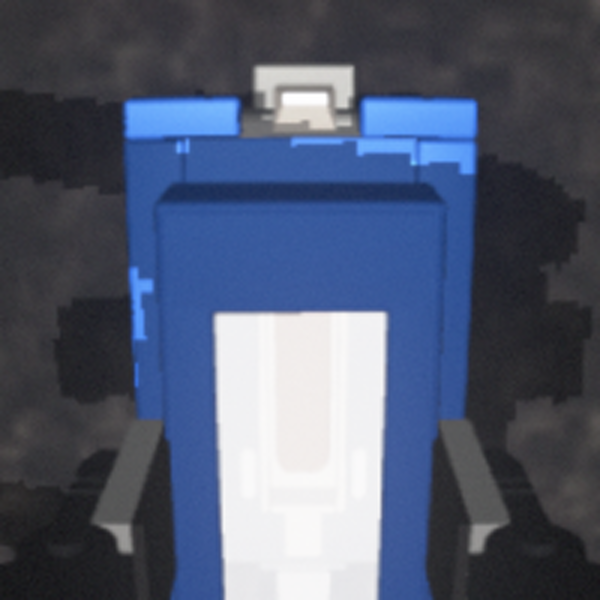

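```bash
python3 - <<'E'
from h import *
c=ld('w6');o=np.array([585.4,-32.0,0]);M=np.array([[.06,.9982],[.9982,-.06]])
n=lambda x,y:(180+(x+.5)/3-.5,110+(y+.5)/3-.5)
def g(s,x,y,z):
    p=atz(c,*n(x,y),z,True)*1000; print(s,(M.T@(p-o)[:2]).round(1) )
g('notch floor top',240,137,.0805);g('notch floor top',362,137,.0805)
g('flange end top',124,137,.0805);g('flange end low',125,100,.0755);g('flange end low',475,99,.0755)
g('notch edge end low',241,100,.0755);g('notch edge low',360,99,.0755)
g('hook tip L',281,93,.047);g('hook tip R',328,93,.047);g('hook low flange',253,66,.03);g('hook base',355,66,.03)
# nest side ribs through window
g('ribs -y',248,475,.0334);g('ribs',358,475,.0334)
c=ld('w4');n=lambda x,y:(220+(x+.5)/3.5-.5,60+(y+.5)/3.5-.5)
print('from w4, same frame')
g('hook tip',193,78,.047);g('hook tip',232,78,.047);g('barb',187,118,.039);g('barb',240,118,.039)
g('screws',96,135,.03);g('s',331,135,.03);g('s',101,551,.03);g('s',322,551,.03)
E
```

```text
notch floor top [52.3 -9.5]
notch floor top [52.3  8.8]
flange end top [ 52.6 -27.2]
flange end low [ 57.9 -27.7]
flange end low [58.  26.7]
notch edge end low [57.6 -9.6]
notch edge low [57.7  8.7]
hook tip L [56.9 -4. ]
hook tip R [56.9  4.6]
hook low flange [61.3 -9.9]
hook base [61.3 10.5]
ribs -y [-26. -12.]
ribs [-26.1  12.1]
from w4, same frame
hook tip [56.  -3.5]
hook tip [56.   4.1]
barb [48.6 -4.8]
barb [48.6  5.9]
screws [ 46.  -24.3]
s [46.  25.4]
s [-45.8 -24.8]
s [-45.8  25. ]
```

jog_arm:
  series:
    - [[0.2, 0.6, 3, 0, 0, 0, 34], [0, 0, 5, 0, 0, 0, 34], [0, 0, 5, 0, 0, 0, 34], [0, 0, 4, 0, 0, 0, 34], [0, 0, 3, 0, 0, 0, 34], [0, 0, 2, 0, 0, 0, 34], [0, 0, 1.5, 0, 0, 0, 34], [0, 0, 0, 0, 0, 0, 34], [0, 0, 0, 0, 0, 0, 34], [0, 0, 0, 0, 0, 0, 34]]

```text
time_s: 15.8
eef_pos: [0.5862, -0.0319, 0.061]
eef_rot: [0.0, 0.728, 0.686, 0.0]
wrist_force: [-0.0, 0.4, 0.3]
opening: 0.448
grasp_force: 60.6
```

jog_arm:
  series:
    - [[0, 0, 0.7, 0, 0, 0, 34], [0, 0, 0.7, 0, 0, 0, 34], [0, 0, 0.7, 0, 0, 0, 34], [0, 0, 0.7, 0, 0, 0, 34], [0, 0, 0.7, 0, 0, 0, 34], [0, 0, 0.7, 0, 0, 0, 34], [0, 0, 0.7, 0, 0, 0, 34], [0, 0, 0.7, 0, 0, 0, 34], [0, 0, 0.7, 0, 0, 0, 34], [0, 0, 0.7, 0, 0, 0, 34]]

```text
time_s: 16.8
eef_pos: [0.586, -0.0318, 0.0537]
eef_rot: [-0.0, 0.728, 0.686, -0.0]
wrist_force: [0.3, -0.3, -0.7]
opening: 0.449
grasp_force: 60.6
```

jog_arm:
  series:
    - [[0, 0, 0.5, 0, 0, 0, 34], [0, 0, 0.5, 0, 0, 0, 34], [0, 0, 0.5, 0, 0, 0, 34], [0, 0, 0.5, 0, 0, 0, 34], [0, 0, 0.5, 0, 0, 0, 34], [0, 0, 0.5, 0, 0, 0, 34], [0, 0, 0.5, 0, 0, 0, 34], [0, 0, 0.5, 0, 0, 0, 34], [0, 0, 0, 0, 0, 0, 34], [0, 0, 0, 0, 0, 0, 34]]

```text
time_s: 17.8
eef_pos: [0.586, -0.0318, 0.0498]
eef_rot: [-0.0, 0.728, 0.686, -0.0]
wrist_force: [0.7, 0.2, -1.2]
opening: 0.449
grasp_force: 60.6
```

jog_arm:
  series:
    - [[0, 0, 0.5, 0, 0, 0, 34], [0, 0, 0.5, 0, 0, 0, 34], [0, 0, 0.5, 0, 0, 0, 34], [0, 0, 0.5, 0, 0, 0, 34], [0, 0, 0.5, 0, 0, 0, 34], [0, 0, 0.5, 0, 0, 0, 34], [0, 0, 0, 0, 0, 0, 34], [0, 0, 0, 0, 0, 0, 34], [0, 0, 0, 0, 0, 0, 34], [0, 0, 0, 0, 0, 0, 34]]

```text
time_s: 18.8
eef_pos: [0.5861, -0.0319, 0.0469]
eef_rot: [0.0, 0.728, 0.686, 0.0]
wrist_force: [0.7, -0.2, 0.6]
opening: 0.448
grasp_force: 60.6
```

```bash
python3 - <<'E'
from cl import *
snap('wrist','w7');snap('side','d7');o=ctrl.get_obs();T=o['eef_pos'];M=R.from_quat(o['eef_rot'],scalar_first=True).as_matrix();print((T*1e3).round(1),o['wrist_force'].round(2))
c,P=cloud('w7',1);L=(P-T)@M*1e3;z=P[...,2]
for a in(20,30,40,-20,-30,-40):
    k=(abs(L[...,0]-a)<4)&(abs(L[...,1])<8)&(z>.04)&(z<.08);print('roof',a,k.sum(),np.median(z[k]*1e3) if k.any() else '')
k=(abs(L[...,0]-54)<4)&(abs(abs(L[...,1])-18)<6)&(z>.03);print('flange',np.median(z[k]*1e3))
k=(abs(L[...,0]-38)<12)&(abs(abs(L[...,1])-28.7)<.8);print('carrier',np.percentile(z[k]*1e3,[10,50,90]))
d=cv2.imread('pics/d7.png');cc=ld('d7');v=R.from_quat(cc['rotation'],scalar_first=True).inv().apply(T-cc['xyz']);u=int(cc['cx']+cc['fx']*v[0]/v[2]);w=int(cc['cy']+cc['fy']*v[1]/v[2]);print(u,w)
A=cv2.resize(c['frame'][110:310,180:380],(400,400));B=cv2.resize(d[max(w-60,0):w+60,u-60:u+60],(400,400),interpolation=cv2.INTER_CUBIC)
cv2.imwrite('pics/c8.png',np.hstack([A,B]))
E
```

```text
[586.  -31.9  46.8] [-0.33  0.11  0.69]
roof 20 647 58.433908178809006
roof 30 683 58.9360483332668
roof 40 743 59.316626425154006
roof -20 466 58.435454987847734
roof -30 446 58.90925436158892
roof -40 328 59.29321386348377
flange 42.32462513848248
carrier [25.94379901 27.13099872 27.36632516]
285 209
```

View pics/c8.png

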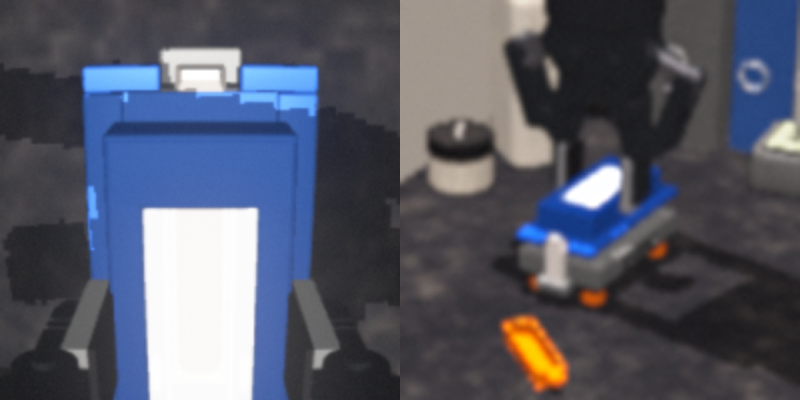

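jog_arm:
  series:
    - [[0, 0, 0.5, 0, 0, 0, 34], [0, 0, 0.5, 0, 0, 0, 34], [0, 0, 0.5, 0, 0, 0, 34], [0, 0, 0.5, 0, 0, 0, 34], [0, 0, 0.5, 0, 0, 0, 34], [0, 0, 0.5, 0, 0, 0, 34], [0, 0, 0, 0, 0, 0, 34], [0, 0, 0, 0, 0, 0, 34], [0, 0, 0, 0, 0, 0, 34], [0, 0, 0, 0, 0, 0, 34]]

```text
time_s: 19.9
eef_pos: [0.5863, -0.0319, 0.0441]
eef_rot: [0.0, 0.728, 0.686, 0.0]
wrist_force: [-0.5, -0.5, 6.2]
opening: 0.445
grasp_force: 61.1
```

jog_arm:
  series:
    - [[0, 0, 0.5, 0, 0, 0, 34], [0, 0, 0.5, 0, 0, 0, 34], [0, 0, 0.5, 0, 0, 0, 34], [0, 0, 0.5, 0, 0, 0, 34], [0, 0, 0.5, 0, 0, 0, 34], [0, 0, 0, 0, 0, 0, 34], [0, 0, 0, 0, 0, 0, 34], [0, 0, 0, 0, 0, 0, 34], [0, 0, 0, 0, 0, 0, 34], [0, 0, 0, 0, 0, 0, 34]]

```text
time_s: 20.9
eef_pos: [0.5866, -0.032, 0.0422]
eef_rot: [0.001, 0.728, 0.686, 0.0]
wrist_force: [-2.1, -1.3, 8.6]
opening: 0.448
grasp_force: 61.6
```

jog_arm:
  series:
    - [[0, 0, 0.5, 0, 0, 0, 34], [0, 0, 0.5, 0, 0, 0, 34], [0, 0, 0.5, 0, 0, 0, 34], [0, 0, 0.5, 0, 0, 0, 34], [0, 0, 0, 0, 0, 0, 34], [0, 0, 0, 0, 0, 0, 34], [0, 0, 0, 0, 0, 0, 34], [0, 0, 0, 0, 0, 0, 34], [0, 0, 0, 0, 0, 0, 34], [0, 0, 0, 0, 0, 0, 34]]

```text
time_s: 21.9
eef_pos: [0.587, -0.0321, 0.0408]
eef_rot: [0.001, 0.728, 0.686, 0.001]
wrist_force: [-1.4, 0.4, 11.7]
opening: 0.452
grasp_force: 61.9
```

jog_arm:
  series:
    - [[0, 0, 0.5, 0, 0, 0, 34], [0, 0, 0.5, 0, 0, 0, 34], [0, 0, 0.5, 0, 0, 0, 34], [0, 0, 0.5, 0, 0, 0, 34], [0, 0, 0, 0, 0, 0, 34], [0, 0, 0, 0, 0, 0, 34], [0, 0, 0, 0, 0, 0, 34], [0, 0, 0, 0, 0, 0, 34], [0, 0, 0, 0, 0, 0, 34], [0, 0, 0, 0, 0, 0, 34]]

```text
time_s: 22.9
eef_pos: [0.5873, -0.0322, 0.0393]
eef_rot: [0.001, 0.728, 0.686, 0.001]
wrist_force: [-2.8, -0.1, 14.2]
opening: 0.452
grasp_force: 62.3
```

jog_arm:
  series:
    - [[0, 0, 0.5, 0, 0, 0, 34], [0, 0, 0.5, 0, 0, 0, 34], [0, 0, 0.5, 0, 0, 0, 34], [0, 0, 0, 0, 0, 0, 34], [0, 0, 0, 0, 0, 0, 34], [0, 0, 0, 0, 0, 0, 34], [0, 0, 0, 0, 0, 0, 34], [0, 0, 0, 0, 0, 0, 34], [0, 0, 0, 0, 0, 0, 34], [0, 0, 0, 0, 0, 0, 34]]

```text
time_s: 23.9
eef_pos: [0.5876, -0.0323, 0.0383]
eef_rot: [0.001, 0.728, 0.686, 0.001]
wrist_force: [-3.2, -0.2, 17.6]
opening: 0.447
grasp_force: 62.6
```

jog_arm:
  series:
    - [[0, -0.4, 0.5, 0, 0, 0, 34], [0, -0.4, 0.5, 0, 0, 0, 34], [0, 0, 0.5, 0, 0, 0, 34], [0, 0, 0, 0, 0, 0, 34], [0, 0, 0, 0, 0, 0, 34], [0, 0, 0, 0, 0, 0, 34], [0, 0, 0, 0, 0, 0, 34], [0, 0, 0, 0, 0, 0, 34], [0, 0, 0, 0, 0, 0, 34], [0, 0, 0, 0, 0, 0, 34]]

```text
time_s: 24.9
eef_pos: [0.5869, -0.0317, 0.0357]
eef_rot: [0.001, 0.728, 0.686, 0.001]
wrist_force: [2.6, 1.8, 9.1]
opening: 0.449
grasp_force: 61.6
```

jog_arm:
  series:
    - [[0, 0, 0.5, 0, 0, 0, 34], [0, 0, 0.5, 0, 0, 0, 34], [0, 0, 0.5, 0, 0, 0, 34], [0, 0, 0.5, 0, 0, 0, 34], [0, 0, 0.5, 0, 0, 0, 34], [0, 0, 0.5, 0, 0, 0, 34], [0, 0, 0, 0, 0, 0, 34], [0, 0, 0, 0, 0, 0, 34], [0, 0, 0, 0, 0, 0, 34], [0, 0, 0, 0, 0, 0, 34]]

```text
time_s: 25.9
eef_pos: [0.587, -0.0317, 0.0335]
eef_rot: [0.001, 0.728, 0.686, 0.001]
wrist_force: [-1.1, 2.0, 15.5]
opening: 0.452
grasp_force: 62.4
```

```bash
python3 - <<'E'
from cl import *
snap('wrist','w8');o=ctrl.get_obs();T=o['eef_pos'];M=R.from_quat(o['eef_rot'],scalar_first=True).as_matrix();print((T*1e3).round(1),o['wrist_force'].round(2),o['torque'].round(3),M[2].round(4))
c,P=cloud('w8',1);L=(P-T)@M*1e3;z=P[...,2]
for a in(20,40,-20,-40):
    k=(abs(L[...,0]-a)<4)&(abs(L[...,1])<8)&(z>.03)&(z<.08);print('roof',a,k.sum(),np.median(z[k]*1e3) if k.any() else '')
E
```

```text
[587.  -31.7  33.5] [-1.16  2.35 15.46] [ 0.442  0.325 -0.036] [ 1.0e-04  3.6e-03 -1.0e+00]
roof 20 657 45.15964993705826
roof 40 751 46.121319861143206
roof -20 463 45.080433250526966
roof -40 326 45.92355127871741
```

jog_arm:
  series:
    - [[0, 0, -1, 0, 0, 0, 34], [0, 0, -1, 0, 0, 0, 34], [0, 0, -1, 0, 0, 0, 34], [0, 0, -1, 0, 0, 0, 34], [0, 0, -1, 0, 0, 0, 34], [0, 0, -1, 0, 0, 0, 34], [0, 0, 0, 0, 0, 0, 34], [0, 0, 0, 0, 0, 0, 34], [0, 0, 0, 0, 0, 0, 34], [0, 0, 0, 0, 0, 0, 34]]

```text
time_s: 26.95
eef_pos: [0.5853, -0.0318, 0.0373]
eef_rot: [0.0, 0.728, 0.686, 0.0]
wrist_force: [2.7, 0.5, 3.9]
opening: 0.453
grasp_force: 61.0
```

jog_arm:
  series:
    - [[0, 0.5, -0.6, 0, 0, 0, 34], [0, 0.3, -0.8, 0, 0, 0, 34], [0, 0, 0, 0, 0, 0, 34], [0, 0, 0, 0, 0, 0, 34], [0, 0, 0, 0, 0, 0, 42], [0, 0, 0, 0, 0, 0, 50], [0, 0, 0, 0, 0, 0, 60], [0, 0, -1, 0, 0, 0, 62], [0, 0, -5, 0, 0, 0, 62], [0, 0, -10, 0, 0, 0, 62]]

```text
time_s: 27.95
eef_pos: [0.5853, -0.0317, 0.0545]
eef_rot: [-0.001, 0.728, 0.686, -0.0]
wrist_force: [-0.1, -0.5, -0.2]
opening: 0.727
grasp_force: 0.0
```

jog_arm:
  series:
    - [[0, 0, -20, 0, 0, 0, 70], [0, 0, -25, 0, 0, 0, 70], [0, 0, -25, 0, 0, 0, 70], [-15, 0, -10, 0, 0, 0, 70], [-25, 0, 0, 0, 0, 0, 70], [-25, 0, 0, 0, 0, 0, 70], [-10, 0, 0, 0, 0, 0, 70], [0, 0, 0, 0, 0, 0, 70], [0, 0, 0, 0, 0, 0, 70], [0, 0, 0, 0, 0, 0, 70]]

```text
time_s: 28.95
eef_pos: [0.5813, -0.1058, 0.1344]
eef_rot: [-0.0, 0.728, 0.686, 0.0]
wrist_force: [0.6, 0.0, 0.2]
opening: 0.818
grasp_force: 0.0
```

```bash
python3 - <<'E'
from cl import *
snap('wrist','w9');snap('side','d9');o=ctrl.get_obs();print((o['eef_pos']*1e3).round(1),o['wrist_force'].round(2))
c,P=cloud('w9',1);z=P[...,2]
N=np.array([.5858,-.032]);ax=np.array([.06,.9982]);ay=np.array([.9982,-.06]);D=P[...,:2]-N;A=D@ax*1e3;W=D@ay*1e3
for a in(-54,-42,-25,25,42,54):
    k=(abs(A-a)<3)&(abs(abs(W)-16)<3);print(a,k.sum(),np.median(z[k]*1e3).round(1))
k=(abs(W)<4)&(abs(A)>46)&(abs(A)<66)&(z>.04)
for s in(1,-1): kk=k&(A*s>0);print('hook',s,kk.sum(),np.percentile(A[kk],[2,98]).round(1),np.percentile(z[kk],98))
h=cv2.cvtColor(c['frame'],cv2.COLOR_BGR2HSV);k=(abs(A)<75)&(abs(W)<45)&(h[...,1]>140)&(abs(h[...,0].astype(int)-110)<15);rect(P,k,'blue')
# carrier visible at top edges and box
v,u=np.nonzero(k);u0=max(u.min()-20,0);v0=max(v.min()-30,0);I=c['frame'][v0:v.max()+30,u.min()-20:u.max()+20]
I=cv2.resize(I,None,fx=590/I.shape[0],fy=590/I.shape[0],interpolation=cv2.INTER_CUBIC)
d=cv2.resize(ld('d9')['frame'][150:270,240:345],(516,590),interpolation=cv2.INTER_CUBIC)
J=np.hstack([I,d]);cv2.imwrite('pics/c9.png',J[:,:800] if J.shape[1]>800 else J)
E
```

```text
[ 581.5 -105.7  134.5] [ 0.43  0.1  -0.38]
-54 2701 232.5
-42 138 51.0
-25 147 50.8
25 145 50.8
42 151 51.0
54 120 33.8
hook 1 112 [50.7 56.3] 0.04720532826392193
hook -1 2467 [-64.9 -53.6] 0.23231013038446585
blue 3113 c 585.2 -31.2 wh 132.2 60.8 a 86.0 z [33.  50.1 51.8] mean [583.5 -53.5]
```

View pics/c9.png

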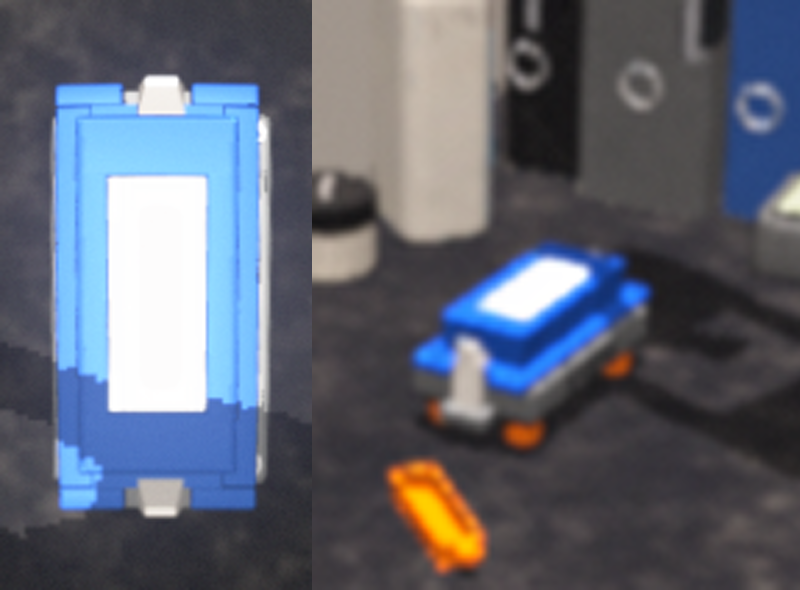

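The last picture shows the cover flat and level on the carrier. Both hooks stand over the flange, at about (160,95) and (160,497), with the roof at 51 mm from end to end.

```bash
python3 -c "
from bench import ctrl
print(ctrl.hand_in())"
```

```text
the job is handed in; nothing more can be done
None
```

The boat lies in the carrier's nest with the blue cover pressed home and both hooks latched over it (highest force read 17.6 N); I handed the job in at about 29 s, with the gripper clear.

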